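Seat and clamp a brake pad in the cleaning fixture

TASK

Get the brake pad in the blue fixture ready for wire-brushing: first slide it along its channel, by pushing its free end, until it is fully home against the steel end stop, and then push the red clamp handle over until it snaps down into lock with the rubber foot pressing on the pad. Only push, do not lift the pad, and leave the other things on the bench where they are.

Things in the scene. Friction and masses are not known exactly. Their poses are not given: they have to be found in the camera images.
- fixture: Blue base plate fixed to the bench, 255 x 195 x 8 mm. Origin: on the bench surface, straight below the centre the pad has when fully home; x runs along the channel to the end stop, z up. In its frame (mm): plate x -175 to 80, y -120 to 75; steel guide rails with inner faces at y +-26, 10 wide, x -45 to 50, tops at z 18; toggle clamp's bracket at x -5 to 45, y -108 to -47, up to z 60.
- end_stop (a point): Middle of the steel end stop's face, fixture-frame x 50, y 0, z 18 mm. The stop block is 15 mm thick, 72 mm wide, top 28 mm above the bench. Opposite it the channel is open: beyond the rails (fixture x below -45 mm) only the flat plate.
- pad: Brake pad to clamp, loose, 0.2 to 0.45 kg: steel plate 100 x 48 x 6 mm, brown friction block 98 x 44 x 12 mm on it (18 mm high in all). Origin: centre of the underside; x along its length. Lies flat on the plate between the rails; fixture-frame x is -50 to -25 mm at the start, 0 when home. The end away from the stop sticks out of the rails even when home, free to push. Only dry friction (1 to 6 N) resists.
- clamp_handle (a joint): Handle angle, rad: 0 open (upright); 1.43 its end, lying over to the fixture's -y, 8 degrees above level; about 1.42 when locked on the pad. Over-centre spring: drives it back to 0 below the dead point at 0.9, on into lock above it. Torque falls steadily from about 0.6 N m at 0 (6 N at the red grip) to nil at 0.9, then grows to about 0.4 N m at lock.
- handle_hinge (a point): Centre of the handle's hinge: fixture-frame x 20, y -85, z 50 mm. The hinge axis is parallel to the fixture's x, so the handle swings in the plane fixture x = 20 mm.
- handle_end (a point): Outer end of the clamp handle, on its centre line, 130 mm from the hinge axis; 180 mm above the bench at the start. The handle is a steel shank 12 mm (along fixture x) by 8 mm from the axis to 55 mm out, then a round red grip 18 to 23 mm in diameter from 55 to 130 mm.
- clamp_foot (a point): Centre of the lower face of the clamp's black rubber foot, 18 mm across. It sits on the steel clamp bar, which is geared to the handle: with the handle open the bar stands nearly upright (up to 130 mm above the bench, foot at fixture y about -25 mm); it swings down towards +y as the handle goes over to -y. Locked, the foot presses on the pad at fixture x 20, y 0 mm.
- clamp_bar: Steel clamp bar, 75 x 14 x 12 mm, with the rubber foot near its free end. Origin on its hinge axis, fixture-frame x 20, y -60, z 50 mm.
- old_pad: Bystander: second, dark grey brake pad of the same size, lying on the bench to the +y side of the fixture. Origin: centre of the underside.
- wire_brush: Bystander: hand brush lying on the bench.
- screwdriver: Bystander: screwdriver with an orange handle, lying on the bench.
- wrench: Bystander: steel wrench lying on the bench beyond the fixture.
- cleaner: Bystander: white plastic bottle with a red cap, 60 mm across, 170 mm high, standing. Origin: centre of the underside.
- tape: Bystander: black roll of tape, 90 mm across, 25 mm high. Origin: centre of the underside.
- nut_tray: Bystander: grey open tray, 120 x 90 x 30 mm. Origin: centre of the underside.
There are look-alikes about, which are no part of the job. What is shaped like the pad but green, orange or white is not meant.

How it is judged:
By the outcome, as a careful person would: the job done as asked, in the order asked, and still so for the second after the job is handed in, with the robot touching nothing.
It also fails if it takes over 53 s, if anything falls off the work surface, if the arm or the gripper's body presses on something with over 40 N, if the wrist force passes 120 N, or if a joint passes its speed limit or range.

ROBOT

A 6-joint arm with a two-finger parallel gripper is mounted at the origin on the work surface. World frame = base frame: x ahead of the robot, y to its left, z up, the work surface at z = 0. Lengths are in m, angles in degrees, forces in N, time in s.
With the tool pointing down it reaches from about 0.325 to 0.925 m from the base axis. Payload 3.1 kg.
Tool frame: the origin (TCP) lies midway between the tips of the shut fingers; the grasp point (between the pads) lies 19 mm behind it; z points along the fingers, x is the direction in which the jaws open and shut, and the axes are right-handed (so a half turn about z gives the same grasp; the last joint's range is limited). The gripper opens to 85 mm and grips with 20 to 120 N. Pads are 22 mm wide; open, the fingers measure 114 mm over their backs; the gripper's body (76 mm by 85 mm) begins 54 mm behind the grasp point. The pads swing forward as they close: fully open they stand 13 mm farther back than shut.
Start: joints at [-80.741, 12.427, 92.441, -0, 75.132, -6.429], TCP at [0.169, -0.602, 0.231] pointing down, gripper open.
Joint ranges: [-157.48, 157.48], [-44.54, 120.13], [17.64, 146.25], [-64.5, 244.5], [7.68, 150.69], [-147.95, 147.95]. Speed limits (degrees/s): [159.86, 159.86, 180, 180, 180, 180].

INTERFACE

Orientations are given as [roll, pitch, yaw] about the fixed x, y, z axes, in that order (R = Rz(yaw) Ry(pitch) Rx(roll)).
In Python, from cell import * gives the robot as it stands.
- The arm moves only by the shell command python3 -m crank 'ROWS' [OPENING] [FORCE]. ROWS is JSON, a list of rows, each a list of 2 entries, a list of its own where there are three numbers: the shift along the tool's x, y, z in mm, then the turn about the tool's z in rad. A call has 1 to 8 rows; each row is the pose to reach, as a shift and turn from the pose commanded when the call began, along the tool's axes at that moment; what a row does not reach only later rows make up. A row lasts 1/8 s, in which the tool goes at most 62.5 mm and 10.7 degrees, less where a joint would pass 70% of its speed; a pose out of reach is approached as far as the arm can. A call with a gripper value outside its range is refused whole. OPENING is the finger opening in mm, from 0 to 85.4, set as the call begins (- or left out, the last holds). The fingers move at their own pace and stop on an object; FORCE is the grip in N (left out, the last holds). Time passes only in rows, so rows that repeat a pose let the fingers close. It gives the time, the measured TCP pose, the force and the opening at its end, in the units of the state.
- read_state(): the state, without advancing time (a new reading comes with each control period).
- camera(name): name is "scene" or "top" or "wrist"; returns a dict with "frame" (420x560x3 uint8, blue, green, red), "intrinsics" (3x3 intrinsics, pixels), "position" and "orientation" of the camera in the world; the wrist camera has in their place "mount" (4x4, takes a point from camera to tool coordinates, whose origin is the TCP and whose axes are the tool frame's). Camera axes: x right, y down, z forward; pixel columns grow to the right and rows downward; lengths in m; the calibration is good to about 2 mm. The wrist camera is an equidistant fisheye: a pixel r from the principal point sees the ray r / f radians off the axis. A picture is of the moment at which its call begins: read the wrist's pose just before it. There is no depth.
- close_job(): hands the job in, once; it reports no verdict.
Trained networks look in a picture, given as the dict that the camera call returned (one of the last four; its "shot" number tells which), for a name from the list of things; names that differ only in an ending like _2 or _b are one class to them, and where a whole thing is asked for, a point or a joint stands for the part that bears it (a point fixed in the world has none). Each returns a list of dicts, best first, with "p" (0 to 1); they miss things now and then, are a little off and sometimes report something else, mostly with a low value. They report only what shows in the picture. A call takes as long as a camera call. They do not tell look-alikes from the thing itself.
- find_in(picture, target): "at" ([row, column] as shares, 0 to 1, of the picture: columns of its width, rows of its height, amid what is visible of it).
- trace(picture, target): "region" (420x560 bool, what is visible of it) and "at" ([row, column] as shares, 0 to 1, of the picture: columns of its width, rows of its height, amid what is visible of it).
The state is a dict: "clock": time; "q": joint angles; "joint_velocities": joint speeds; "joint_efforts": joint torques, N m; "tcp_pos": TCP position; "orientation": TCP orientation; "wrist_force": force on the tool from outside, world axes, zero at the start; "moment": the same for the moment, N m; "finger_gap": opening from 0.0 (shut) to 1.0 (fully open).
Only numpy, scipy, OpenCV 4.12 (cv2) and the standard library are available. Lean on these libraries where they do the work, as an engineer would, in place of code of your own. Each camera call takes 0.05 s, during which the arm holds its last target.

## Working session

There is one attempt and no reset: what is moved stays moved. The work goes in short steps, Python scripts to look and compute and a shell command to move; the robot and the scene stay as the last step left them, time stands still between calls to the robot, and variables do not carry over. Pictures are saved under pics/ and viewed, and the job is handed in when it is done.

```bash
mkdir -p pics; ls; python3 - <<'E'
from cell import *
import cv2
s=read_state();print(s)
for n in("scene","top","wrist"):
    c=camera(n);cv2.imwrite(f"pics/{n}0.png",c["frame"])
    print(n,{k:v for k,v in c.items() if k!="frame"})
    for t in ("fixture","pad","clamp_handle","clamp_bar","end_stop"):
        try: print(t,[(round(d["p"],2),[round(d["at"][0]*420),round(d["at"][1]*560)]) for d in find_in(c,t)][:4])
        except Exception as e: print(t,e)
E
```

```text
pics
{'clock': 0.0, 'q': array([-8.07412428e+01,  1.24754880e+01,  9.25306475e+01, -1.71677628e-03,
        7.51318644e+01, -6.42930549e+00]), 'joint_velocities': array([ 0.094217  , -0.12209772, -0.05384234,  0.02421839, -0.07077287,
        0.0084935 ]), 'joint_efforts': array([ 1.99322053e-04, -3.96839547e+01, -3.03851366e+01,  5.43893771e-05,
        9.77674528e-03,  1.94905954e-05]), 'tcp_pos': array([ 0.16887058, -0.60089046,  0.22996225]), 'orientation': array([-1.79986195e+02,  1.37317677e-01, -7.43114782e+01]), 'wrist_force': array([ 0.10923581,  0.58949705, -0.14865502]), 'moment': array([0.01821834, 0.04580937, 0.01577293]), 'finger_gap': 1.0019368413206862}
scene {'intrinsics': array([[455.84841503,   0.        , 274.46992011],
       [  0.        , 455.84841503, 206.60442509],
       [  0.        ,   0.        ,   1.        ]]), 'position': array([ 1.13330791, -0.86127538,  0.79796491]), 'orientation': array([-122.01341796,    1.17465664,   34.66650719]), 'shot': 1}
fixture [(0.57, [241, 272])]
pad [(0.85, [261, 358]), (0.78, [230, 272]), (0.73, [295, 242]), (0.67, [310,
[... 564 characters left out ...]
])]
clamp_bar [(0.66, [168, 431]), (0.6, [204, 285])]
end_stop [(0.66, [230, 289]), (0.55, [210, 226])]
wrist {'intrinsics': array([[325.1922621 ,   0.        , 282.05297287],
       [  0.        , 325.1922621 , 207.62752687],
       [  0.        ,   0.        ,   1.        ]]), 'mount': array([[ 9.99999838e-01,  3.52936745e-04,  4.46426320e-04,
         1.58323362e-04],
       [-4.65350493e-04,  9.58684466e-01,  2.84471224e-01,
        -7.20912578e-02],
       [-3.27581631e-04, -2.84471386e-01,  9.58684475e-01,
        -1.42573995e-01],
       [ 0.00000000e+00,  0.00000000e+00,  0.00000000e+00,
         1.00000000e+00]]), 'shot': 3}
fixture []
pad []
clamp_handle []
clamp_bar []
end_stop []
```

View pics/top0.png

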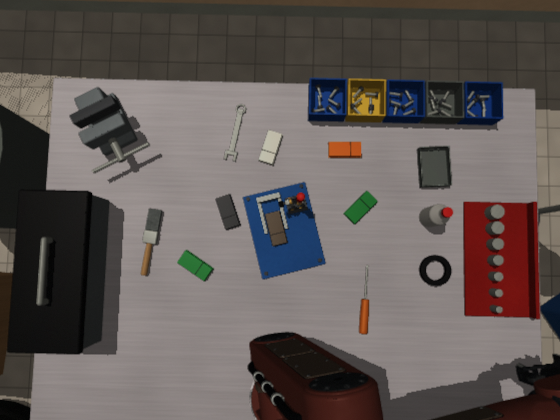

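View pics/scene0.png

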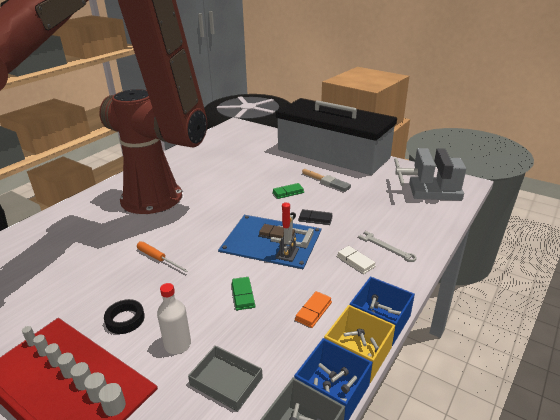

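```bash
python3 - <<'E'
import cv2
a=cv2.imread("pics/top0.png")[140:300,190:390]
cv2.imwrite("pics/topc.png",cv2.resize(a,None,fx=4,fy=4,interpolation=cv2.INTER_CUBIC)[:600])
a=cv2.imread("pics/scene0.png")[150:300,180:380]
cv2.imwrite("pics/scenec.png",cv2.resize(a,None,fx=4,fy=4,interpolation=cv2.INTER_CUBIC))
E
```

```text
(no output)
```

View pics/topc.png

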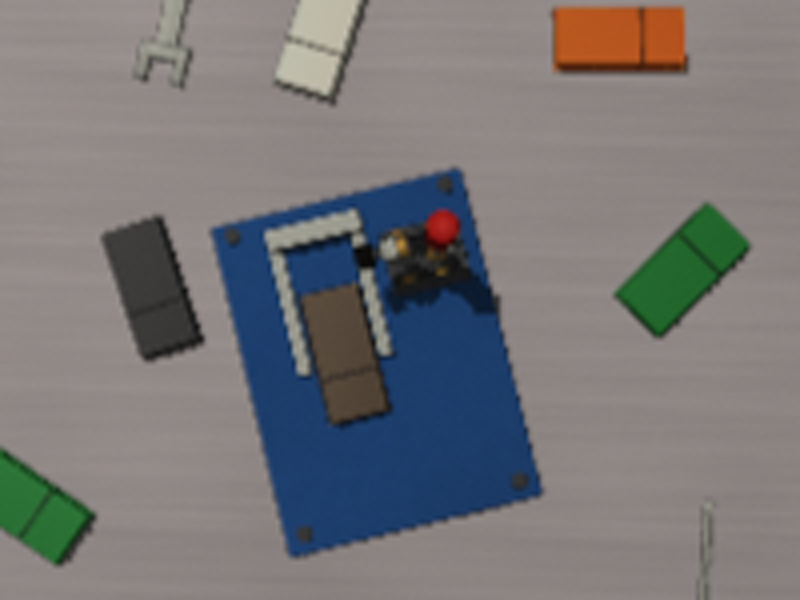

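View pics/scenec.png

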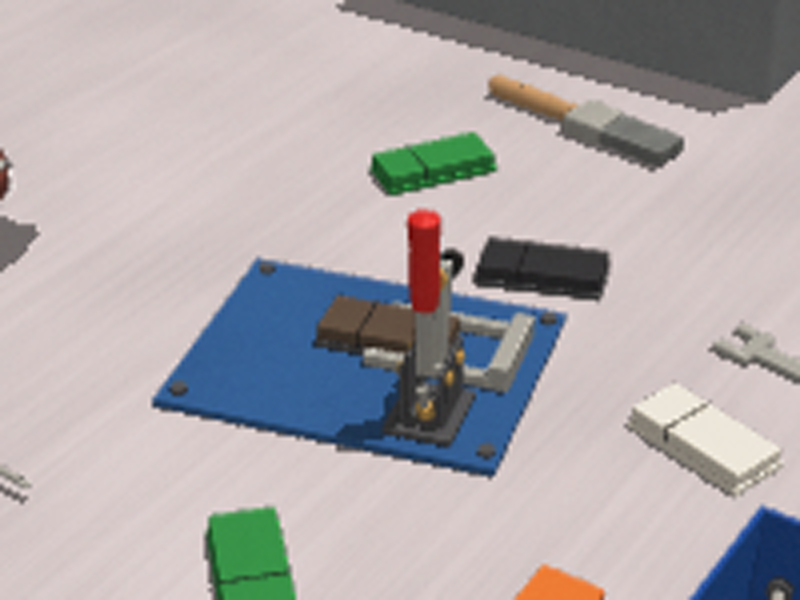

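The brown pad is at top (275,228), partly inside the rails. Look-alikes are green at (195,265) and (361,208), orange at (345,149), white at (271,147) and dark grey (old_pad) at (228,212). The close crops confirm that the brown one in the blue fixture is the one I want. The handle is upright, with its red end at top (300,197).

```bash
cat > h.py <<'E'
import numpy as np,cv2
from scipy.spatial.transform import Rotation as R
from scipy.optimize import least_squares
TOP=dict(K=np.array([[467.05223421,0,282.79835969],[0,467.05223421,214.06720406],[0,0,1]]),p=np.array([0.41064217,0.02040011,1.40995073]),o=[-174.879793,-0.0951699553,-88.6606885])
SC=dict(K=np.array([[455.84841503,0,274.46992011],[0,455.84841503,206.60442509],[0,0,1]]),p=np.array([1.13330791,-0.86127538,0.79796491]),o=[-122.01341796,1.17465664,34.66650719])
def proj(c,P):
    r=R.from_euler('xyz',c["o"],degrees=True).as_matrix()
    q=(np.atleast_2d(P)-c["p"])@r
    q=q@c["K"].T
    return q[:,:2]/q[:,2:]
def back(c,uv,z):
    r=R.from_euler('xyz',c["o"],degrees=True).as_matrix()
    d=r@np.linalg.solve(c["K"],[uv[0],uv[1],1]);return c["p"]+d*(z-c["p"][2])/d[2]
def F2W(f,P):
    P=np.atleast_2d(P)*1e-3
    a=f[2];M=np.array([[np.cos(a),-np.sin(a)],[np.sin(a),np.cos(a)]])
    return np.c_[P[:,:2]@M.T+f[:2],P[:,2]]
def W2F(f,P):
    P=np.atleast_2d(P);a=f[2];M=np.array([[np.cos(a),-np.sin(a)],[np.sin(a),np.cos(a)]])
    return np.c_[(P[:,:2]-f[:2])@M,P[:,2]]*1e3
E
python3 - <<'E'
from h import *
C=[[80,75,8],[80,-120,8],[-175,-120,8],[-175,75,8]]
t=np.array([[212,230],[460,170],[541,492],[292,556]])/4+[190,140]-.4
s=np.array([[567,313],[492,474],[153,405],[255,260]])/4+[180,150]-.4
te=np.array([[442.,226]])/4+[190,140]-.4; se=np.array([[424.,214]])/4+[180,150]-.4
E_=[[20,-85,180]]
def res(f):
    return np.r_[(proj(TOP,F2W(f,C))-t).ravel(),(proj(SC,F2W(f,C))-s).ravel(),(proj(TOP,F2W(f,E_))-te).ravel(),(proj(SC,F2W(f,E_))-se).ravel()]
o=least_squares(res,[.4,0,.2],loss='soft_l1');f=o.x
print(f,np.degrees(f[2]));print(res(f).reshape(-1,2).round(2))
np.save("f.npy",f)
for p in [(333,424),(389,408),(303,297),(358,285)]:
    print(W2F(f,back(TOP,np.array(p)/4+[190,140]-.4,.026)).round(1))
for n,P in dict(push=[-95,0,16],hinge=[20,-85,50],hend=[20,-85,180],stop=[50,0,18]).items(): print(n,F2W(f,P).round(4))
E
```

```text
[0.53085034 0.05186186 0.26855333] 15.386972325508664
[[-0.53 -1.05]
 [-0.04 -1.53]
 [ 0.78 -0.05]
 [-0.38 -0.06]
 [-0.6  -0.07]
 [ 0.09 -0.97]
 [-1.09 -1.34]
 [-0.28 -0.56]
 [ 0.38 -1.07]
 [-0.57 -0.41]]
[[-88.2  20.5  26. ]]
[[-86.8 -22.5  26. ]]
[[ 8.7 19.4 26. ]]
[[  7.5 -22.4  26. ]]
push [[0.4393 0.0267 0.016 ]]
hinge [[ 0.5727 -0.0248  0.05  ]]
hend [[ 0.5727 -0.0248  0.18  ]]
stop [[0.5791 0.0651 0.018 ]]
```

```bash
cat >> h.py <<'E'
def go(P,f=None):
    from cell import read_state
    f=np.load("f.npy") if f is None else f
    s=read_state();T=R.from_euler('xyz',s["orientation"],degrees=True).as_matrix()
    d=T.T@(F2W(f,P)[0]-s["tcp_pos"])*1e3
    yaw=s["orientation"][2];
    print("at F",W2F(f,s["tcp_pos"]).round(1),"delta",d.round(1),"turn",round(-np.radians(np.degrees(f[2])-yaw),3),"t",round(s["clock"],2),"F",s["wrist_force"].round(1),"gap",round(s["finger_gap"],2),s["orientation"].round(1))
E
python3 -c "
from h import *
go([-125,-1,150])"
```

```text
at F [[-522.3 -534.2  231.3]] delta [-531.1 -400.1   81.3] turn -1.566 t 0.9 F [-0.5  0.1  0.4] gap 1.0 [-180.    -0.   -74.3]
```

```bash
python3 -m crank '[[[-40,-30,0],-0.18],[[-86,-65,0],-0.36],[[-132,-100,0],-0.54],[[-180,-135,0],-0.72],[[-226,-170,0],-0.9],[[-272,-205,0],-1.08],[[-320,-240,0],-1.26],[[-366,-276,0],-1.44]]' 0 40; python3 -c "
from h import *
go([-125,-1,150])"
```

```text
clock: 1.9
tcp_pos: [0.3362, -0.1731, 0.2317]
orientation: [179.9, -0.1, 8.5]
wrist_force: [1.7, -0.4, -0.8]
finger_gap: 0.005
at F [[-247.4 -165.2  231.7]] delta [ 101.6 -177.8   81.6] turn -0.12 t 1.9 F [ 1.7 -0.4 -0.8] gap 0.0 [ 1.799e+02 -1.000e-01  8.500e+00]
```

```bash
python3 -m crank '[[[25,-45,15],-0.05],[[50,-89,35],-0.1],[[76,-133,60],-0.12],[[101,-178,81],-0.12],[[101,-178,81],-0.12],[[101,-178,81],-0.12]]'; python3 -c "
from h import *
from cell import *
go([-125,-1,15])
for n in('wrist','top'): cv2.imwrite(f'pics/{n}1.png',camera(n)['frame'])"
```

```text
clock: 2.65
tcp_pos: [0.4105, 0.0158, 0.1505]
orientation: [180.0, 0.0, 15.1]
wrist_force: [-0.1, -1.1, -0.1]
finger_gap: 0.001
at F [[-125.6   -2.9  150.5]] delta [  0.6  -2.  135.5] turn -0.004 t 2.65 F [-0.1 -1.1 -0.1] gap 0.0 [180.    0.   15.1]
```

View pics/wrist1.png

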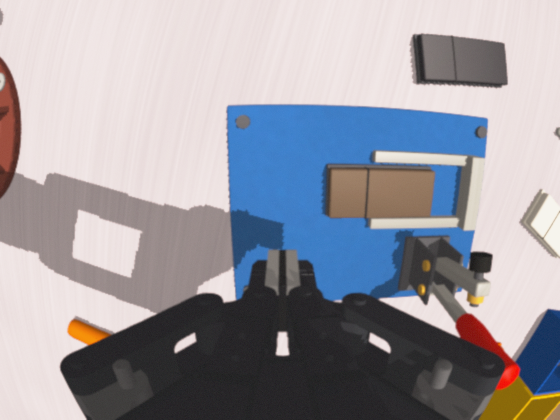

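View pics/top1.png

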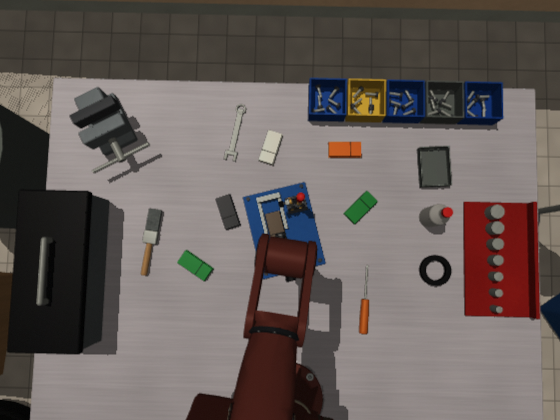

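The wrist view shows the plate corners at (229,106) and (488,119), and the pad's free end at column 328, rows 167–217. I'll check these against the fit.

```bash
cat >> h.py <<'E'
MNT=np.array([[9.99999838e-01,3.52936745e-04,4.46426320e-04,1.58323362e-04],[-4.65350493e-04,9.58684466e-01,2.84471224e-01,-7.20912578e-02],[-3.27581631e-04,-2.84471386e-01,9.58684475e-01,-1.42573995e-01],[0,0,0,1]])
def wback(uv,z,pos,ori):
    d=(np.array(uv,float)-[282.053,207.6275])/325.192;r=np.linalg.norm(d)
    v=np.r_[d/r*np.sin(r),np.cos(r)]
    T=R.from_euler('xyz',ori,degrees=True).as_matrix()
    v=T@MNT[:3,:3]@v;o=np.array(pos)+T@MNT[:3,3]
    return o+v*(z-o[2])/v[2]
E
python3 - <<'E'
from h import *
f=np.load("f.npy");a=([.4105,.0158,.1505],[180,0,15.1])
for n,uv,z in [("c-175,75",(229,106),.008),("c80,75",(488,119),.008),("padend",(329,166),.026),("padend",(330,217),.026),("padin",(434,170),.026),("stop",(462,157),.028),("stop",(459,229),.028),("rail+",(373,153),.018),("rail-out",(371,227),.018)]:
    print(n,W2F(f,wback(uv,z,*a)).round(1))
E
python3 -c "
import cv2
a=cv2.imread('pics/wrist1.png')[90:310,215:515]
cv2.imwrite('pics/w1c.png',cv2.resize(a,None,fx=2.66,fy=2.66,interpolation=cv2.INTER_CUBIC))"
```

```text
c-175,75 [[-171.1   77.1    8. ]]
c80,75 [[80.4 75.9  8. ]]
padend [[-86.   26.1  26. ]]
padend [[-83.6 -18.7  26. ]]
padin [[11.  24.6 26. ]]
stop [[38.8 37.9 28. ]]
stop [[ 45.9 -31.8  28. ]]
rail+ [[-46.   36.8  18. ]]
rail-out [[-43.4 -31.4  18. ]]
```

View pics/w1c.png

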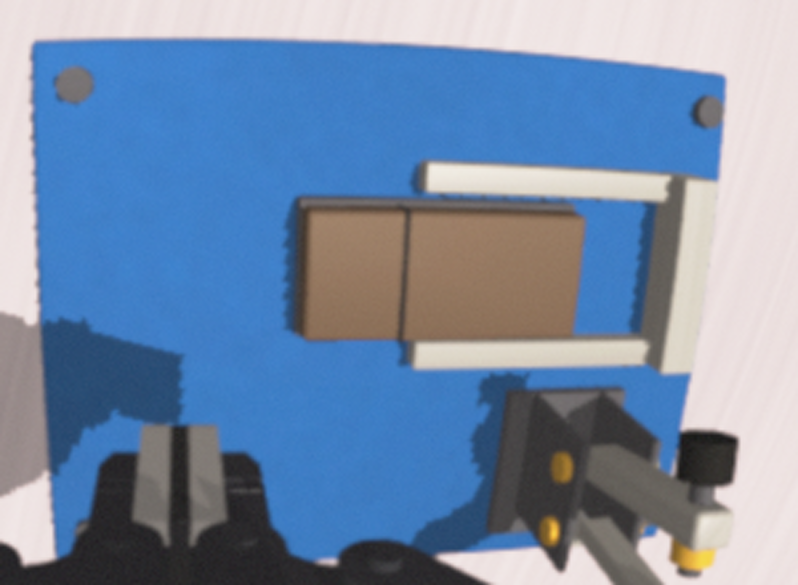

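```bash
python3 -m crank '[[[0,-3,40],0],[[0,-3,90],0],[[0,-3,125],0],[[0,-3,135],0],[[0,-3,135],0],[[0,-3,135],0]]'; python3 -c "
from h import *
from cell import *
go([-63,0,15])
for n in('wrist',): cv2.imwrite(f'pics/{n}2.png',camera(n)['frame'])"
```

```text
clock: 3.5
tcp_pos: [0.4116, 0.0181, 0.0171]
orientation: [179.9, -0.2, 15.0]
wrist_force: [0.8, 0.5, 0.4]
finger_gap: -0.001
at F [[-123.9   -0.9   17.1]] delta [60.9 -1.3  2.3] turn -0.006 t 3.5 F [0.8 0.5 0.4] gap -0.0 [179.9  -0.2  15. ]
```

View pics/wrist2.png

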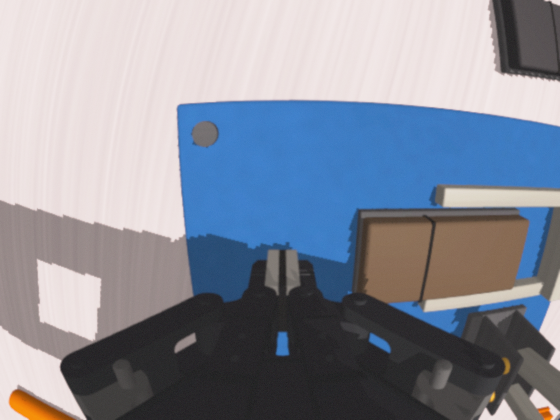

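```bash
python3 -m crank '[[[8,-1,2],0],[[16,-1,2],0],[[22,-1,2],0],[[28,-1,2],0],[[34,-1,2],0],[[40,-1,2],0],[[46,-1,2],0],[[50,-1,2],0]]'; python3 -c "
from h import *
from cell import *
go([-63,0,15])"
python3 -m crank '[[[2,0,0],0],[[4,0,0],0]]'; python3 -c "
from h import *
from cell import *
go([-63,0,15])
for n in('wrist',): cv2.imwrite(f'pics/{n}3.png',camera(n)['frame'])"
```

```text
clock: 4.55
tcp_pos: [0.458, 0.0328, 0.0132]
orientation: [-180.0, -0.0, 15.1]
wrist_force: [-0.8, -0.9, 0.2]
finger_gap: -0.001
at F [[-75.3   1.   13.2]] delta [12.3  0.9 -1.8] turn -0.006 t 4.55 F [-0.8 -0.9  0.2] gap -0.0 [-180.    -0.    15.1]
clock: 4.8
tcp_pos: [0.4613, 0.0338, 0.0132]
orientation: [-180.0, 0.0, 15.1]
wrist_force: [-1.4, 0.3, 0.6]
finger_gap: 0.002
at F [[-71.8   1.   13.2]] delta [ 8.8  1.  -1.8] turn -0.005 t 4.8 F [-1.4  0.3  0.6] gap 0.0 [-180.     0.    15.1]
```

View pics/wrist3.png

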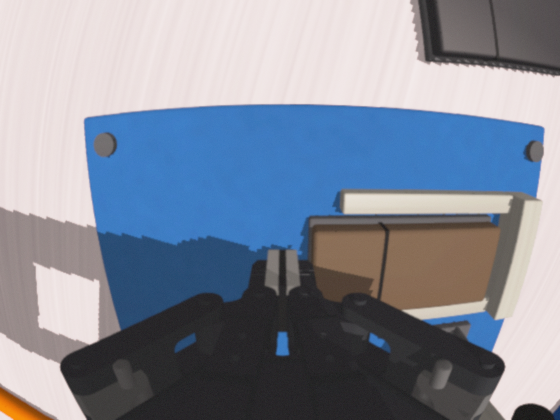

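The pad is moving, and a small gap to the stop remains (column 497 against 510). I'll continue in small steps.

```bash
python3 -m crank '[[[2,0,0],0],[[4,0,0],0],[[4,0,0],0]]'; python3 -m crank '[[[2,0,0],0],[[2,0,0],0]]';python3 -m crank '[[[2,0,0],0],[[2,0,0],0]]'; python3 -c "
from h import *
from cell import *
go([-63,0,15])
for n in('wrist',): cv2.imwrite(f'pics/{n}4.png',camera(n)['frame'])"
```

```text
clock: 5.22
tcp_pos: [0.4658, 0.0348, 0.0134]
orientation: [180.0, -0.1, 15.1]
wrist_force: [-0.2, -0.5, -0.1]
finger_gap: -0.001
clock: 5.48
tcp_pos: [0.4676, 0.0354, 0.0134]
orientation: [180.0, -0.0, 15.1]
wrist_force: [-1.3, -0.9, 0.4]
finger_gap: -0.004
clock: 5.72
tcp_pos: [0.4695, 0.0359, 0.0133]
orientation: [180.0, -0.0, 15.1]
wrist_force: [-1.3, -1.4, 0.4]
finger_gap: -0.0
at F [[-63.4   0.8  13.3]] delta [ 0.4  0.8 -1.7] turn -0.006 t 5.72 F [-1.3 -1.4  0.4] gap -0.0 [180.   -0.   15.1]
```

View pics/wrist4.png

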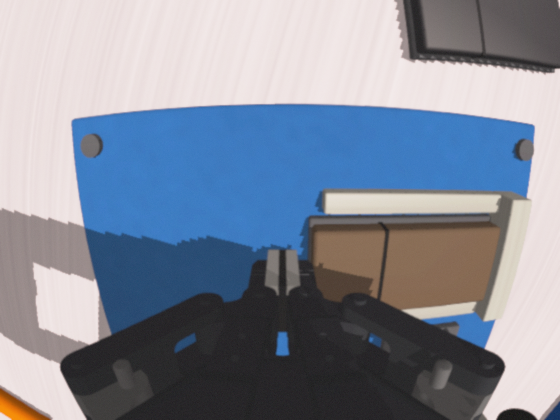

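Almost at the stop. I'll keep on until the force rises.

```bash
for i in 1; do python3 -m crank '[[[2,0,0],0],[[2,0,0],0]]' | grep -E "tcp|wrist"; done; python3 -m crank '[[[1,0,0],0],[[1,0,0],0]]'| grep -E "tcp|wrist"; python3 -m crank '[[[1,0,0],0],[[1,0,0],0]]'| grep -E "tcp|wrist"
```

```text
tcp_pos: [0.4708, 0.0363, 0.0133]
wrist_force: [-3.1, -2.1, 2.2]
tcp_pos: [0.4709, 0.0364, 0.0131]
wrist_force: [-5.8, -1.1, 4.0]
tcp_pos: [0.4709, 0.0365, 0.0129]
wrist_force: [-7.5, -3.6, 6.6]
```

```bash
python3 -m crank '[[[1.5,0,-0.5],0],[[1.5,0,-0.5],0]]'| grep -E "tcp|wrist"; python3 -m crank '[[[1.5,0,-0.5],0],[[1.5,0,-0.5],0]]'| grep -E "tcp|wrist";  python3 -c "
from h import *
from cell import *
go([-63,0,15])
a=camera('wrist')['frame'];cv2.imwrite('pics/wrist5.png',cv2.resize(a[170:350,290:550],None,fx=3,fy=3,interpolation=cv2.INTER_CUBIC))"
```

```text
tcp_pos: [0.4709, 0.0366, 0.0129]
wrist_force: [-9.0, -5.0, 5.8]
tcp_pos: [0.4709, 0.0367, 0.013]
wrist_force: [-10.8, -5.7, 7.1]
at F [[-61.8   1.3  13. ]] delta [-1.2  1.3 -2. ] turn -0.004 t 7.03 F [-10.8  -5.7   7.1] gap 0.0 [-179.9    0.7   15.2]
```

View pics/wrist5.png

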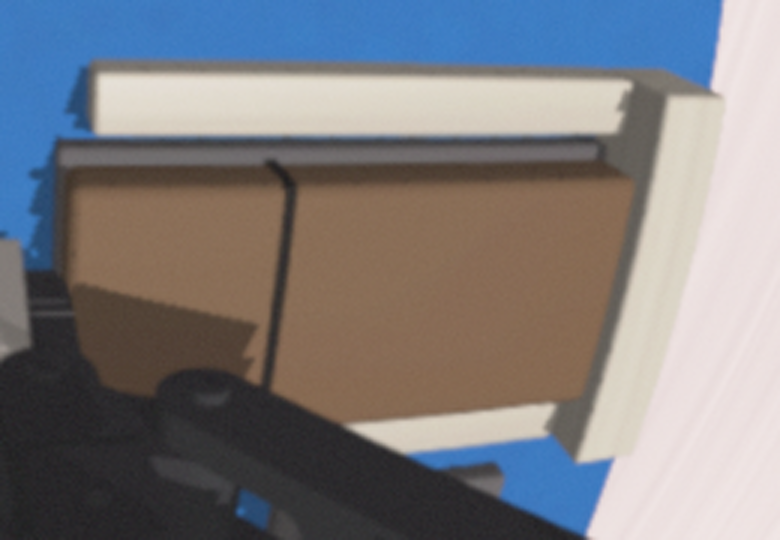

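The wrist force holds at 12 N with no further motion, and the steel plate's edge touches the stop, so the pad is home. Now I'll back off and lift.

```bash
python3 -m crank '[[[-8,0,0],0],[[-20,0,-4],0],[[-26,0,-50],0],[[-26,0,-110],0],[[-26,0,-170],0],[[-26,0,-210],0],[[-26,0,-210],0]]'; python3 -c "
from h import *
from cell import *
go([20,-35,225])
go([20,-45,155])
c=camera('scene');cv2.imwrite('pics/s6.png',c['frame'][150:320,180:400].repeat(3,0).repeat(3,1))
c=camera('wrist');cv2.imwrite('pics/w6.png',c['frame'])"
```

```text
clock: 7.95
tcp_pos: [0.4543, 0.0307, 0.2297]
orientation: [179.8, -0.7, 15.1]
wrist_force: [0.2, 0.1, -0.4]
finger_gap: 0.001
at F [[-7.940e+01 -1.000e-01  2.297e+02]] delta [99.5 34.3  6. ] turn -0.005 t 7.95 F [ 0.2  0.1 -0.4] gap 0.0 [179.8  -0.7  15.1]
at F [[-7.940e+01 -1.000e-01  2.297e+02]] delta [98.8 44.1 76. ] turn -0.005 t 7.95 F [ 0.2  0.1 -0.4] gap 0.0 [179.8  -0.7  15.1]
```

View pics/w6.png

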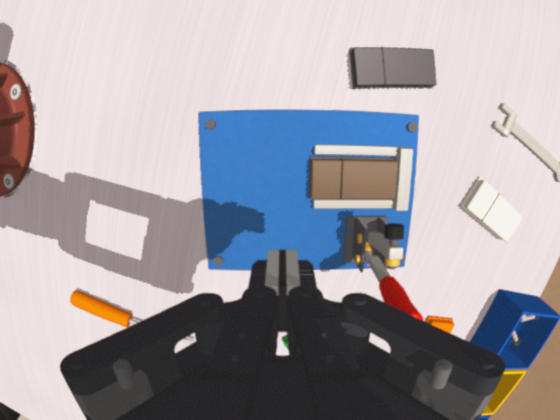

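The pad is home against the stop at column 398. The handle is upright with its red grip at (400,300). I'll go above it on the +y side of the handle.

```bash
python3 -m crank '[[[30,10,0],0],[[70,22,0],0],[[99,34,6],0],[[99,40,30],0],[[99,40,60],0],[[99,40,70],0],[[99,40,70],0]]'; python3 -c "
from h import *
from cell import *
go([20,-62,155])
c=camera('scene');cv2.imwrite('pics/s7.png',cv2.resize(c['frame'][130:290,180:380],None,fx=3.7,fy=3.7))
c=camera('wrist');cv2.imwrite('pics/w7.png',c['frame'])"
```

```text
clock: 8.93
tcp_pos: [0.5553, 0.0182, 0.1523]
orientation: [-179.9, 0.2, 15.1]
wrist_force: [0.5, 0.0, 0.2]
finger_gap: -0.002
at F [[ 14.6 -38.9 152.3]] delta [ 5.5 23.  -2.8] turn -0.006 t 8.93 F [0.5 0.  0.2] gap -0.0 [-179.9    0.2   15.1]
```

View pics/w7.png

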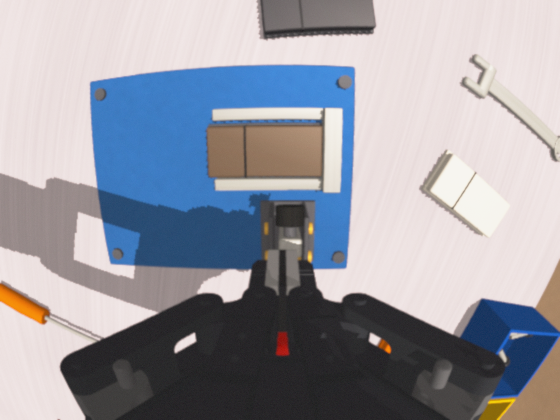

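View pics/s7.png

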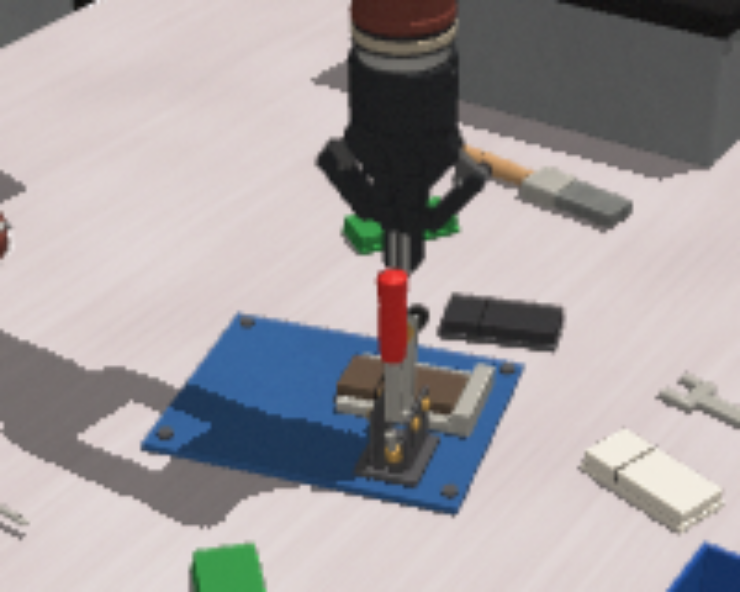

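```bash
python3 -m crank '[[[5,8,-3],0],[[5,16,-3],0],[[5,22,-3],0],[[5,28,-3],0],[[5,34,-3],0],[[5,40,-3],0],[[5,46,-3],0],[[5,46,-3],0]]'; python3 -c "
from h import *
from cell import *
go([20,-62,155])
c=camera('scene');cv2.imwrite('pics/s8.png',cv2.resize(c['frame'][130:290,180:380],None,fx=3.7,fy=3.7))"
```

```text
clock: 10.02
tcp_pos: [0.574, -0.0244, 0.1575]
orientation: [-179.9, -0.1, 15.0]
wrist_force: [0.5, 4.0, 0.7]
finger_gap: -0.001
at F [[ 21.3 -84.9 157.5]] delta [ -1.5 -22.9   2.5] turn -0.006 t 10.03 F [0.5 4.  0.7] gap -0.0 [-1.799e+02 -1.000e-01  1.500e+01]
```

View pics/s8.png

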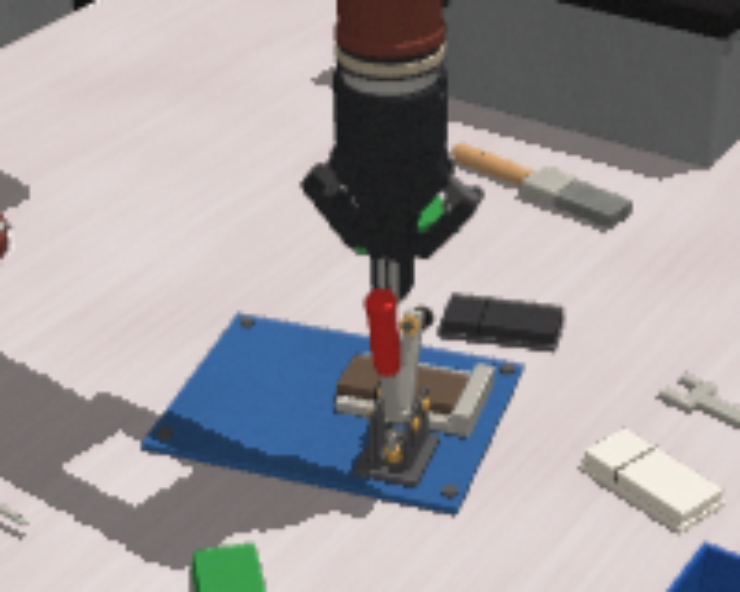

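The handle is tilting as modelled, with 4 N on the wrist.

```bash
python3 -m crank '[[[-1,7,1],0],[[-1,14,3],0],[[-1,21,5],0],[[-1,28,8],0],[[-1,35,11],0],[[-1,42,15],0],[[-1,49,20],0],[[-1,56,25],0]]'; python3 -c "
from h import *
from cell import *
go([20,-62,155])
c=camera('scene');cv2.imwrite('pics/s9.png',cv2.resize(c['frame'][130:290,180:380],None,fx=3.7,fy=3.7))"
```

```text
clock: 11.08
tcp_pos: [0.5868, -0.0805, 0.1315]
orientation: [180.0, 0.1, 15.1]
wrist_force: [-0.0, -0.2, 0.4]
finger_gap: 0.002
at F [[  18.8 -142.4  131.5]] delta [  0.7 -80.4 -23.5] turn -0.006 t 11.07 F [-0.  -0.2  0.4] gap 0.0 [1.80e+02 1.00e-01 1.51e+01]
```

View pics/s9.png

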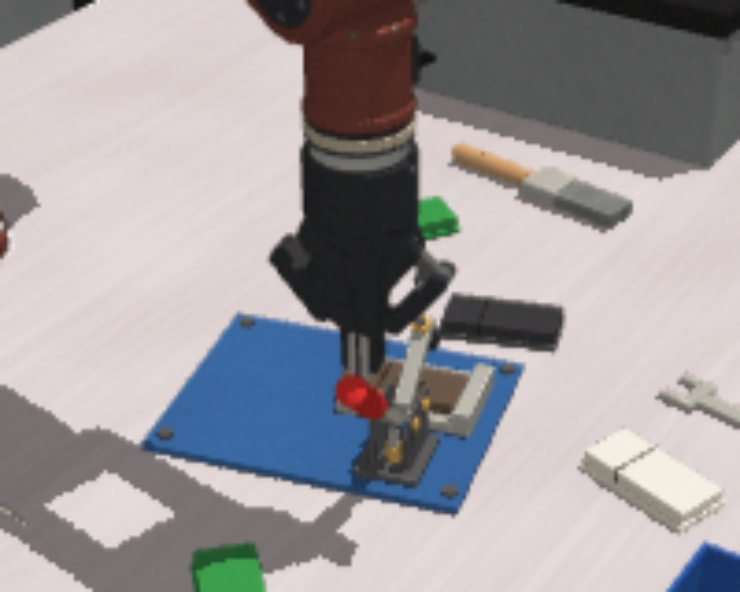

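```bash
python3 -m crank '[[[1,7,8],0],[[1,14,16],0],[[1,19,23],0],[[1,24,30],0],[[1,28,38],0],[[1,31,45],0],[[1,32,48],0],[[1,32,48],0]]'; python3 -c "
from h import *
from cell import *
go([20,-176,74])
c=camera('scene');cv2.imwrite('pics/s10.png',cv2.resize(c['frame'][130:290,180:380],None,fx=3.7,fy=3.7))"
```

```text
clock: 12.12
tcp_pos: [0.5963, -0.11, 0.084]
orientation: [-180.0, 0.0, 15.1]
wrist_force: [0.1, -0.5, -0.5]
finger_gap: 0.0
at F [[  20.2 -173.4   84. ]] delta [-0.2  2.6 10. ] turn -0.006 t 12.12 F [ 0.1 -0.5 -0.5] gap 0.0 [-180.     0.    15.1]
```

View pics/s10.png

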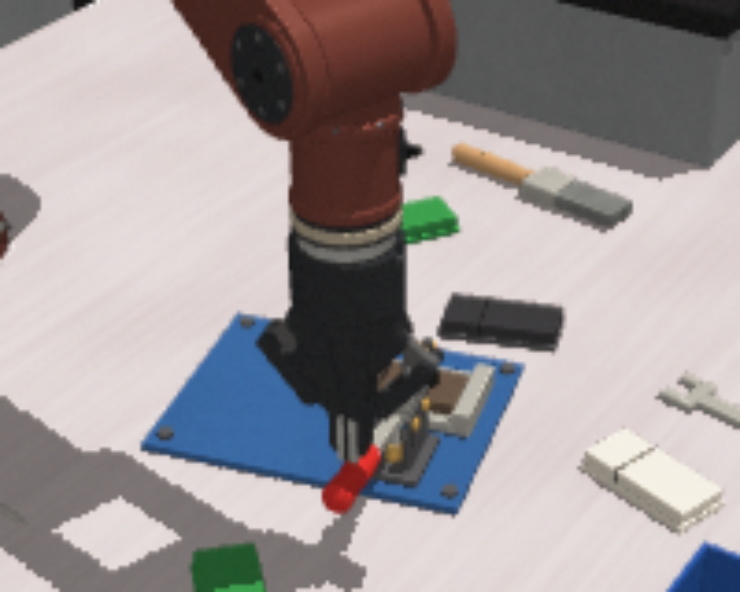

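```bash
python3 -m crank '[[[0,3,3],0],[[0,3,6],0],[[0,3,8],0],[[0,3,10],0],[[0,3,10],0]]'; python3 -c "
from h import *
from cell import *
go([20,-176,74])
c=camera('wrist');cv2.imwrite('pics/w11.png',c['frame'])
c=camera('scene');cv2.imwrite('pics/s11.png',cv2.resize(c['frame'][130:290,180:380],None,fx=3.7,fy=3.7))"
```

```text
clock: 12.8
tcp_pos: [0.5976, -0.1133, 0.076]
orientation: [180.0, 0.0, 15.1]
wrist_force: [-3.1, 1.7, 8.0]
finger_gap: -0.0
at F [[  20.5 -176.9   76. ]] delta [-0.5 -0.9  2. ] turn -0.005 t 12.8 F [-3.1  1.7  8. ] gap -0.0 [180.    0.   15.1]
```

View pics/s11.png

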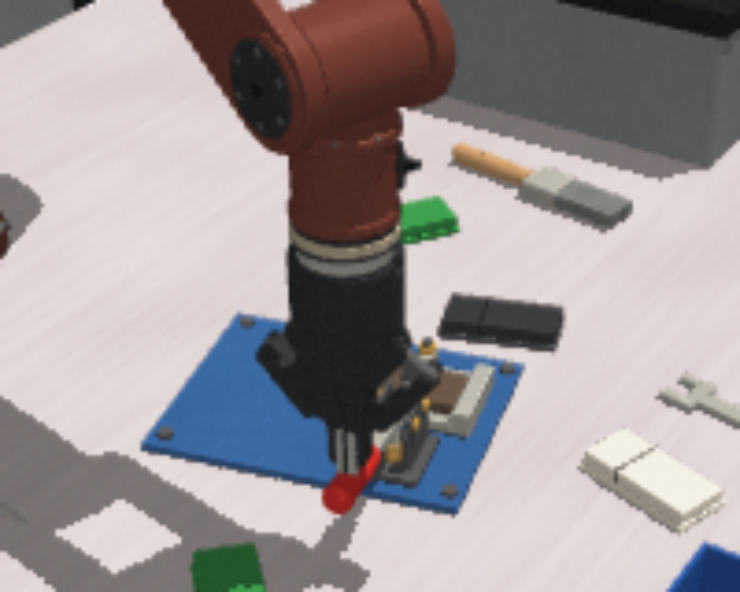

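View pics/w11.png

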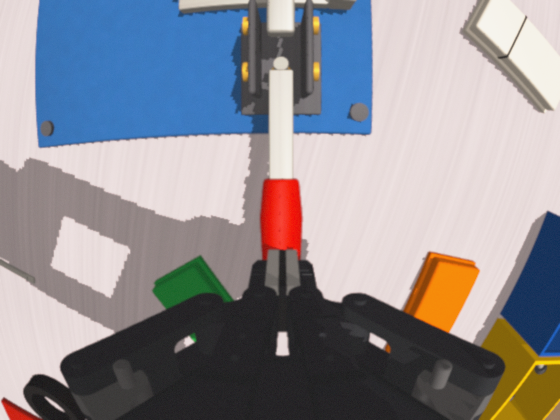

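The handle is at its predicted locked height and is now resisting. I'll give one slight extra push, then lift off.

```bash
python3 -m crank '[[[0,0,2],0],[[0,0,2],0]]'; python3 -m crank '[[[0,0,-30],0],[[0,0,-80],0],[[0,20,-140],0],[[0,80,-170],0],[[0,120,-170],0],[[0,120,-170],0],[[0,120,-170],0]]'; python3 -c "
from h import *
from cell import *
go([20,-176,74])
c=camera('wrist');cv2.imwrite('pics/w12.png',c['frame'])
c=camera('top');cv2.imwrite('pics/t12.png',cv2.resize(c['frame'][140:300,190:390],None,fx=3.7,fy=3.7))
c=camera('scene');cv2.imwrite('pics/s12.png',cv2.resize(c['frame'][150:290,200:380],None,fx=4,fy=4))"
```

```text
clock: 13.15
tcp_pos: [0.5977, -0.1134, 0.0753]
orientation: [180.0, 0.0, 15.1]
wrist_force: [-5.9, -0.1, 13.1]
finger_gap: -0.003
clock: 14.02
tcp_pos: [0.6279, -0.2282, 0.2412]
orientation: [-179.9, 0.1, 15.0]
wrist_force: [-0.3, -0.4, 0.3]
finger_gap: -0.003
at F [[  19.2 -295.8  241.2]] delta [   0.3 -119.5  167.5] turn -0.006 t 14.03 F [-0.3 -0.4  0.3] gap -0.0 [-1.799e+02  1.000e-01  1.500e+01]
```

View pics/s12.png

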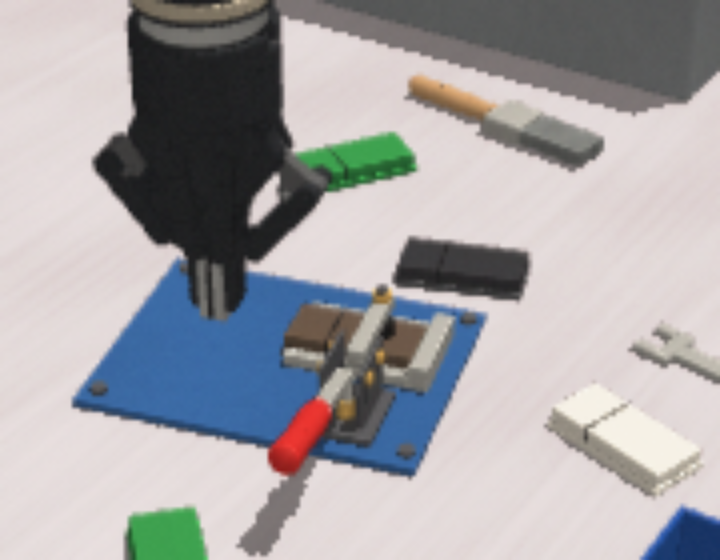

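View pics/w12.png

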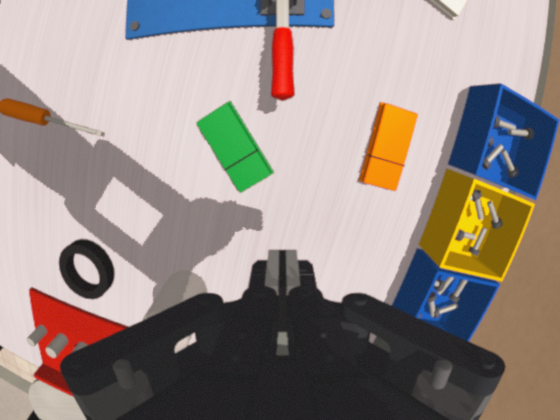

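View pics/t12.png

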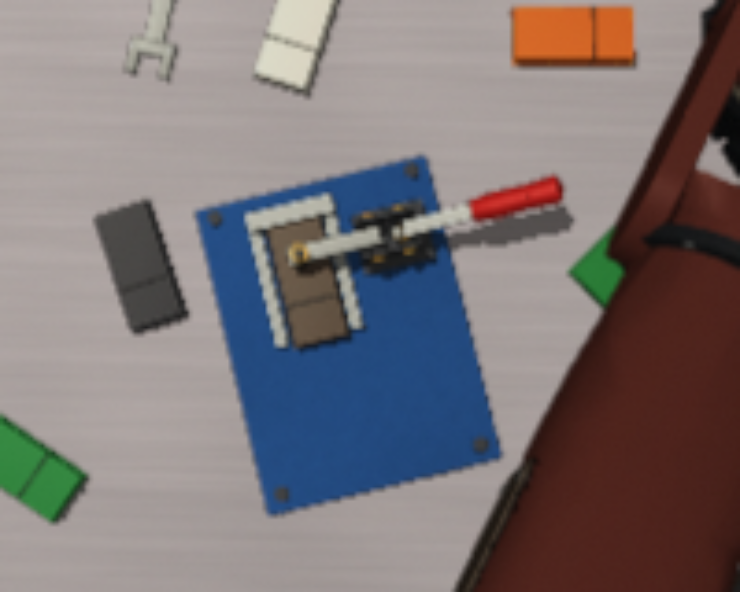

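The handle lies over and the foot is on the pad. As a last check, I'll work out the numeric pad position and handle angle.

```bash
python3 - <<'E'
from h import *
f=np.load("f.npy")
b=lambda p,z:W2F(f,back(TOP,np.array(p)/3.7+[190,140]-.4,z)).round(1)
print("pad free end",b((296,347),.026),b((352,332),.026))
print("pad far",b((267,228),.026),b((323,213),.026),"stop near-top edge",b((250,228),.028),b((333,207),.028))
print("plate corners",b((197,213),.008),b((426,155),.008),b((500,457),.008),b((270,514),.008))
for th in (1.2,1.3,1.42):
    P=F2W(f,[20,-85-130*np.sin(th),50+130*np.cos(th)])
    print(th,((proj(TOP,P)-[190,140]+.4)*3.7).round(),((proj(SC,P)-[200,150]+.4)*4).round())
E
```

```text
pad free end [[-50.8  21.1  26. ]] [[-50.  -25.3  26. ]]
pad far [[48.  20.8 26. ]] [[ 48.9 -26.   26. ]] stop near-top edge [[51.1 34.  28. ]] [[ 51.4 -34.9  28. ]]
plate corners [[76.1 73.5  8. ]] [[  77.1 -119.8    8. ]] [[-176. -117.    8.]] [[-175.2   74.     8. ]]
1.2 [[559. 181.]] [[282. 424.]]
1.3 [[562. 182.]] [[280. 444.]]
1.42 [[564. 184.]] [[279. 466.]]
```

```bash
python3 -c "
from cell import *
print(close_job())"
```

```text
the job is handed in; nothing more can be done
None
```

The brake pad is home against the steel end stop and the clamp is locked on it. I handed the job in at about 14 s of the 53 s allowed; the hand-in reports no verdict.

- **Pad:** I pushed its free end with the shut fingers until the wrist force rose to about 12 N with no further motion. After clamping, the top view puts the friction block at fixture x of about -50 to +48.5 mm, which matches the home position to within about 1 mm.
- **Clamp:** I swept the red handle over past its dead point and pressed it lightly at the end, to about 13 N. Its end in the scene picture fits roughly 1.38 to 1.42 rad. After I backed off, the handle stayed down and the clamp bar and foot stayed over the pad.
- **At hand-in:** The gripper was clear of everything, with wrist force near zero. The other things near the fixture, and those in the last wrist picture, looked unmoved; I did not check the rest of the bench.
- **Disagreement:** Fixture points measured in the first wrist picture differed from the top and scene fit mostly by 1 to 4 mm. One hand-picked stop corner was off by about 11 mm. This did not affect the result, as the pad was seated by contact force.

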